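# Zero the dough sheeter and set one turn of gap past the handwheel's lost motion

### The arm

A 7-joint arm with a two-finger parallel gripper is mounted at the origin on the work surface. World frame = base frame: x ahead of the robot, y to its left, z up, the work surface at z = 0. Lengths are in mm, angles in rad, forces in N, time in s.
With the tool pointing down it reaches from about 425 to 1025 mm from the base axis. Payload 3.6 kg.
Tool frame: the origin (TCP) lies at the very end of the fingers, on their centre line; the grasp point (between the pads) lies 19 mm behind it (pinch_z is the distance from the TCP to the grasp point, in mm); z points along the fingers, y is the line along which they close (so a half turn about z gives the same grasp; the last joint's range is limited). The gripper opens to 85 mm and grips with 20 to 120 N. Pads are 22 mm wide; open, the fingers measure 114 mm over their backs; the gripper's body (76 mm by 85 mm) begins 54 mm behind the grasp point. The pads swing forward as they close: fully open they stand 13 mm farther back than shut.
Start: joints at [-1.345, 0.591, 0.048, 1.609, -0.033, 0.943, -0.034], TCP at [227.919, 688.246, 231.302] pointing down, gripper open.
Joint ranges: [-2.69, 2.69], [-0.47, 2.24], [-1.27, 1.36], [0.19, 2.51], [-1.53, 4.68], [0.08, 2.07], [-3.09, 3.09]. Speed limits (rad/s): [2.57, 2.57, 3.14, 3.14, 3.14, 3.14, 3.14].

### API

Orientations are given as a rotation vector (axis times angle).
In Python, from workcell import get_obs, read_camera, close_job, pinch_z gives the robot as it stands.
- The arm moves only by the tool move_arm, never from a script. Its arguments are lists of equal length, an entry for each row: "linear": the shift along the tool's x, y, z each as a share of 0.2 m, from -1 to 1, a list of three; "twist": the turn about the tool's z as a share of 60 degrees, from -1 to 1; "claw": the opening, from 0 (shut) to 1 (fully open). In form: {"linear": [[dx, dy, dz], ...], "twist": [twist, ...], "claw": [claw, ...]}. A call has 1 to 12 rows; each row is the pose to reach, as a shift and turn from the pose commanded when the call began, along the tool's axes at that moment; what a row does not reach only later rows make up. A row lasts 1/10 s, in which the tool goes at most 50 mm and 8.59 degrees, less where a joint would pass 70% of its speed; a pose out of reach is approached as far as the arm can. A call with a number of a shift or a turn outside -1 to 1 is refused whole. A call with a gripper value outside its range is refused whole. The fingers move at their own pace and stop on an object; "newtons" is the grip in N (left out, the last holds). Time passes only in rows, so rows that repeat a pose let the fingers close. It gives the time, the measured TCP pose, the force, the opening and the grip force at its end, in the units of the state.
- get_obs(): the state, without advancing time (a new reading comes with each control period).
- read_camera(name): name is "side" or "top" or "wrist"; returns a dict with "frame" (420x560x3 uint8, red, green, blue), "fx", "fy", "cx", "cy" (pixels), "R" (3x3) and "t" (3): a world point X has camera coordinates R X + t; the wrist camera has in their place "mount" (4x4, takes a point from camera to tool coordinates, whose origin is the TCP and whose axes are the flange's). Camera axes: x right, y down, z forward; pixel columns grow to the right and rows downward; lengths in mm; the calibration is good to about 2 mm. A picture is of the moment at which its call begins: read the wrist's pose just before it. There is no depth.
- close_job(): hands the job in; it is judged then, once.
The state is a dict: "clock": time; "joints": joint angles; "dq": joint speeds; "tau": joint torques, N m; "tcp_pos": TCP position; "eef_rot": TCP orientation; "force": force on the tool from outside, world axes, zero at the start; "ft_torque": the same for the moment, N m; "grip_width": opening from 0.0 (shut) to 1.0 (fully open); "grasp_force": force on a finger pad.
Only numpy, scipy, OpenCV 4.12 (cv2) and the standard library are available. Lean on these libraries where they do the work, as an engineer would, in place of code of your own. Each camera call takes 0.05 s, during which the arm holds its last target. There are 200 camera calls.

### The job

Zero the dough sheeter: wind its handwheel clockwise until the two rollers meet and you feel a firm nip at the knob (about 15 N), but do not force it so hard that the yellow torque arm swings onto the red. Then wind back counter-clockwise: the worn wheel first turns loosely without moving the screw, so take up that lost motion by feel and open the rollers by exactly one full turn of the screw from there (a 10 mm gap). Let go of the wheel and leave the croissant, the sugar shaker and the chalkboard sign undisturbed.

Things in the scene. Friction and masses are not known exactly. Their poses are not given: they have to be found in the camera images.
- sheeter: White bench dough sheeter, fixed to the counter; foot 300 x 340 mm, two upright cheeks, a steel crossbar 80 x 340 mm whose top is 235 mm up, horizontal handwheel above its middle. Origin: centre of its underside, at counter height; z up; the two steel rollers (50 mm diameter) lie along its y axis.
- hub (a point): Point on the vertical axis of the handwheel, 300 mm above the counter, level with the middle of the red knob; fixed to the sheeter. The wheel below it is a black rim (16 mm thick bar on a circle of 60 mm radius, its top 275 mm above the counter) with three spokes and a low hub. Clockwise seen from above closes the rollers, counter-clockwise opens them.
- wheel_mid (a point): Centre of the handwheel, 267 mm above the counter; its x axis points to the knob. The wheel sits loosely on its screw: within a play of a fraction of a turn (under half a turn, start random) it turns almost freely (under 2 N at the knob) and the screw stays still. With the play taken up it drives the screw at about 6 N at the knob. Each reversal must cross the whole play again.
- knob_mid (a point): Middle of the red crank knob standing upright on the wheel rim: a cylinder 24 mm in diameter and 50 mm tall (its top 325 mm above the counter) that spins freely on its own vertical pin, 60 mm from the wheel axis. Held by it, the wheel can be wound round and round without turning the gripper. At the start it may stand anywhere on the circle.
- gap_cap (a point): Top of a small red-capped rod (18 mm wide) near the -y end of the crossbar that rises with the upper roller: 247 mm above the counter when the rollers touch, higher by the gap between them (10 mm per full turn of the screw). Red pointers on the -y cheek show the gap too (a tick every 5 mm). At gap 0 the screw stops dead; further knob travel only winds the torque arm's spring, 1.7 N per mm.
- torque_arm (a joint): Swing in rad of the yellow arm over the white disc under the wheel; disc and arm turn with the screw. A spring holds the arm at 0, mid green, so it shows the torque on the screw: about 0.01 rad per newton along the circle at the knob, negative closing, positive opening. About 0.07 while winding; beyond 0.24 either way (24 N at the knob) it is on the red: overstrained.
- croissant: Bystander: croissant about 130 mm long lying on a light wooden board 260 x 160 x 18 mm, on the sheeter's +y side. Origin at its underside.
- shaker: Bystander: white sugar shaker with a steel cap, 64 mm diameter, 130 mm tall, standing on the counter on the sheeter's -y side. Origin at the centre of its underside.
- sign: Bystander: blank chalkboard sign, 120 mm wide and about 105 mm tall, on a wooden easel foot, standing on the counter on the sheeter's -y side. Origin at the centre of its underside.

How it is judged:
By the outcome, as a careful person would: the job done as asked, in the order asked, and still so for the second after the job is handed in, with the robot touching nothing.
It also fails if it takes over 72 s, if anything falls off the work surface, if the arm or the gripper's body presses on something with over 40 N, if the wrist force passes 120 N, or if a joint passes its speed limit or range.

## Working session

There is one attempt and no reset: what is moved stays moved. The work goes in short steps, Python scripts to look and compute and a tool call to move; the robot and the scene stay as the last step left them, time stands still between calls to the robot, and variables do not carry over. Pictures are saved under pics/ and viewed, at most 10 in all, crops included, and the job is handed in when it is done.

Besides the shell and the picture viewer there is one more tool, called after "Request:" by a JSON object that holds its "name" and its "arguments", one argument or row to a line. move_arm: Moves the arm, as the interface text tells. Its arguments: {"type":"object","properties":{"linear":{"type":"array"},"twist":{"type":"array"},"claw":{"type":"array"},"newtons":{"type":"number"}},"required":["linear","twist","claw"]}

```bash
ls; mkdir -p pics
cat > h.py <<'E'
from workcell import *
import numpy as np, cv2
from scipy.spatial.transform import Rotation as Ro
def snap(n,f): 
    c=read_camera(n); cv2.imwrite('pics/'+f,cv2.cvtColor(c['frame'],cv2.COLOR_RGB2BGR)); return c
def ray(c,u,v,z):
    R=np.array(c['R']);t=np.array(c['t']); o=-R.T@t; d=R.T@np.array([(u-c['cx'])/c['fx'],(v-c['cy'])/c['fy'],1])
    return o+d*(z-o[2])/d[2]
def proj(c,X):
    p=np.array(c['R'])@np.array(X)+np.array(c['t']); return np.array([c['fx']*p[0]/p[2]+c['cx'],c['fy']*p[1]/p[2]+c['cy']])
E
python3 - <<'E'
from h import *
import pickle
o=get_obs();print(o, pinch_z)
for n in('top','side'):
    c=snap(n,n+'0.png'); pickle.dump(c,open(n+'.pkl','wb')); print(n,c['R'],c['t'],c['fx'])
a=cv2.imread('pics/top0.png');b=cv2.imread('pics/side0.png')
E
```

```text
pics
{'clock': 0.0, 'joints': array([-1.34449639,  0.59213055,  0.0482837 ,  1.60986329, -0.03331027,
        0.94270179, -0.0337321 ]), 'dq': array([ 7.80485246e-04, -1.62846528e-03,  7.94630536e-04,  9.26524669e-05,
       -1.07047373e-03, -2.42789837e-04, -8.31479650e-04]), 'tau': array([ 3.93136743e-04, -5.48702395e+01,  1.54639777e+00, -1.98121440e+01,
        9.33645963e-03,  8.54086247e-03, -4.57902942e-07]), 'tcp_pos': array([227.63845955, 687.43913417, 230.11695202]), 'eef_rot': array([-0.50007704, -3.10127674,  0.00358787]), 'force': array([ 0.26258829, -0.37221381,  0.87451361]), 'ft_torque': array([-0.03312964,  0.00216392, -0.03260471]), 'grasp_force': 0.0, 'grip_width': 0.9982357938922465} 18.700000000000003
top [[ 0.01717565 -0.99984345  0.00425141]
 [-0.99691043 -0.01745091 -0.07658363]
 [ 0.07664583 -0.0029229  -0.9970541 ]] [  14.41796382  567.8976655  1488.32266642] 483.3483357673618
side [[-0.95216068 -0.30555077  0.00536279]
 [-0.23281758  0.71391803 -0.66039156]
 [ 0.19795456 -0.63004743 -0.75090227]] [524.68638185 213.00196107 884.03286843] 392.19491395005133
```

View pics/top0.png

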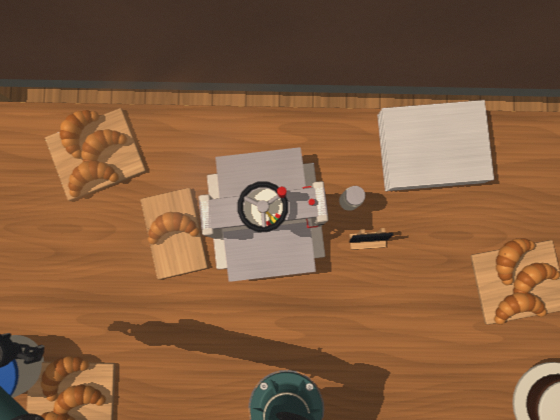

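View pics/side0.png

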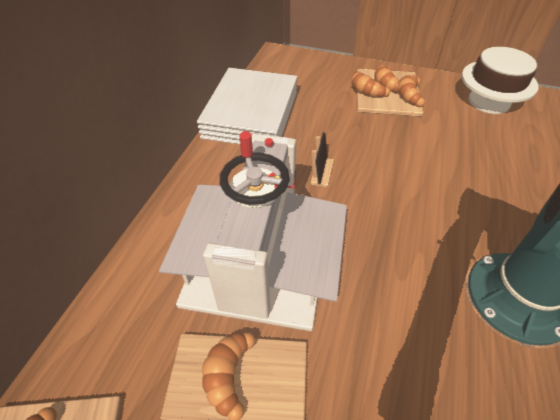

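The top view shows the wheel centred near (263,207), the knob top at about (282,191) and the gap cap at about (313,202). In the side view the knob top is near (246,135). I'll measure by colour.

Run:
```python
from h import *
import pickle
c=pickle.load(open('top.pkl','rb'));s=pickle.load(open('side.pkl','rb'))
def black(c,box):
    f=c['frame'].astype(int);m=(f.max(2)<60).astype(np.uint8);q=np.zeros_like(m);u0,v0,u1,v1=box;q[v0:v1,u0:u1]=m[v0:v1,u0:u1]
    n,l,st,_=cv2.connectedComponentsWithStats(q);i=1+st[1:,4].argmax()
    p=cv2.findContours((l==i).astype(np.uint8),0,1)[0];return cv2.fitEllipse(cv2.convexHull(max(p,key=len)))
def red(c,box):
    f=c['frame'].astype(int);m=((f[...,0]>130)&(f[...,1]<70)&(f[...,2]<80)).astype(np.uint8);q=np.zeros_like(m);u0,v0,u1,v1=box;q[v0:v1,u0:u1]=m[v0:v1,u0:u1]
    n,l,st,ce=cv2.connectedComponentsWithStats(q);return [(st[i],ce[i]) for i in range(1,n) if st[i][4]>8]
e=black(c,(225,170,300,245));print(e,ray(c,*e[0],268))
for st,ce in red(c,(220,170,340,245)):print('top',st,ce,ray(c,*ce,325),ray(c,*ce,262))
es=black(s,(200,130,310,220));print(es,ray(s,*es[0],267))
for st,ce in red(s,(200,110,320,220)):print('side',st,ce,ray(s,*ce,310))
a=cv2.resize(c['frame'][130:290,190:380],(760,640))[:600,:,::-1];cv2.imwrite('pics/z0.png',a)
```

```text
((262.5511779785156, 206.63380432128906), (49.851009368896484, 50.30455780029297), 135.81224060058594) [592.13007762  74.25050912 268.        ]
top [277 187  10   9  64] [281.171875 190.78125 ] [626.57811752  26.30594645 325.        ] [635.73475391  26.18175024 262.        ]
top [309 199   6   6  31] [311.58064516 201.5483871 ] [600.75168483 -50.30338615 325.        ] [608.5551045  -54.44164928 262.        ]
top [276 214   5   4  13] [277.53846154 215.46153846] [564.26823494  34.31446634 325.        ] [570.16004666  34.60988918 262.        ]Traceback (most recent call last):
  File "<stdin>", line 13, in <module>
  File "<stdin>", line 6, in black
ValueError: attempt to get argmax of an empty sequence
```

```bash
cat >> h.py <<'E'
def tri(c,p,s,q):
    A=[];b=[]
    for k,(u,v) in((c,p),(s,q)):
        R=np.array(k['R']);t=np.array(k['t'])
        for f,cc,w,i in((k['fx'],k['cx'],u,0),(k['fy'],k['cy'],v,1)):
            r=(w-cc)/f; A.append(R[i]-r*R[2]); b.append(r*t[2]-t[i])
    return np.linalg.lstsq(np.array(A),np.array(b),rcond=None)[0]
def tool(o=None):
    o=o or get_obs(); return Ro.from_rotvec(o['eef_rot']).as_matrix()
E
python3 - <<'E'
from h import *
import pickle
c=pickle.load(open('top.pkl','rb'));s=pickle.load(open('side.pkl','rb'))
print(tool()); o=get_obs()
print('hub in side',proj(s,[592,74.3,267]),'knobtop',proj(s,[626.6,26.3,325]),'cap',proj(s,[608,-54,262]),proj(s,[608,-54,272]))
d=np.array([626.6,26.3,300])-o['tcp_pos']; print(d,tool().T@d)
f=s['frame'][110:230,180:330];cv2.imwrite('pics/z1.png',cv2.resize(f,(750,600),interpolation=cv2.INTER_CUBIC)[...,::-1])
E
```

```text
[[-9.49321856e-01  3.14305130e-01 -5.46086032e-04]
 [ 3.14305584e-01  9.49319738e-01 -2.00882760e-03]
 [-1.12974572e-04 -2.07866184e-03 -9.99997833e-01]]
hub in side [254.44658556 177.62801677] knobtop [244.74808391 135.10668706] cap [268.87089278 137.35933784] [268.7437491 133.666649 ]
[ 398.92105219 -661.2147144    69.7442185 ] [-586.5358302  -502.46622068  -68.63364623]
```

View pics/z1.png

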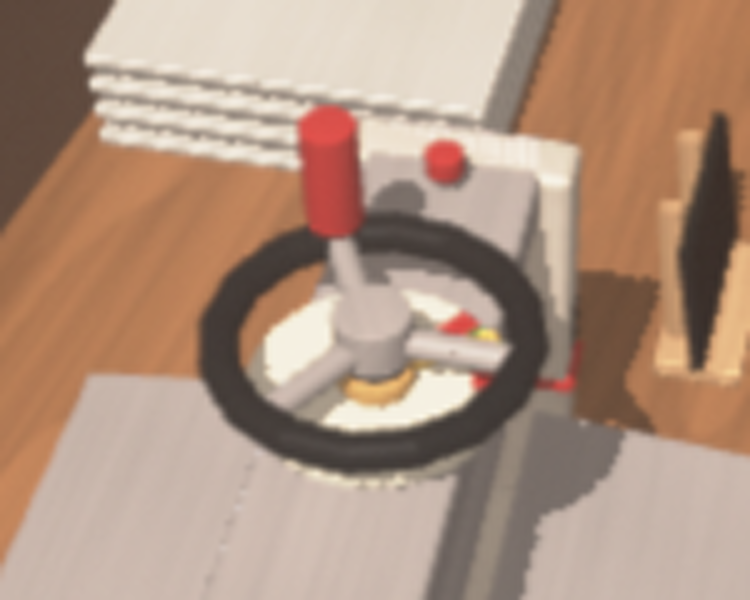

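Side crop: cap at (445,157), i.e. full-frame (269,141), so it stands around 252 mm and the gap is roughly 5 mm. The wheel matches my hub estimate. I'll move to a hover above the knob.

Request:
{"name": "move_arm", "arguments": {
  "linear": [
    [0,0,-0.25],
    [-0.5,-0.43,-0.75],
    [-0.98,-0.84,-0.75],
    [-0.98,-0.84,-0.75],
    [-0.98,-0.84,-0.75],
    [-0.98,-0.84,-0.75],
    [-0.98,-0.84,-0.75]
  ],
  "twist": [0,0,0,0,0,0,0],
  "claw": [1,1,1,1,1,1,1]
}}

```text
clock: 0.8
tcp_pos: [364.2, 462.8, 382.4]
eef_rot: [0.508, 3.098, -0.001]
force: [-0.1, 0.7, 0.7]
grip_width: 1.002
grasp_force: 0.0
```

Request:
{"name": "move_arm", "arguments": {
  "linear": [
    [-0.98,-0.84,0],
    [-0.98,-0.84,0],
    [-0.98,-0.84,0],
    [-0.98,-0.84,0],
    [-0.98,-0.84,0],
    [-0.98,-0.84,0]
  ],
  "twist": [0,0,0,0,0,0],
  "claw": [1,1,1,1,1,1]
}}

```text
clock: 1.4
tcp_pos: [497.7, 238.0, 381.3]
eef_rot: [0.518, 3.096, -0.006]
force: [-0.5, -0.7, 0.6]
grip_width: 1.002
grasp_force: 0.0
```

Request:
{"name": "move_arm", "arguments": {
  "linear": [
    [-0.8,-0.68,0],
    [-0.8,-0.68,0],
    [-0.8,-0.68,0],
    [-0.8,-0.68,0],
    [-0.8,-0.68,0],
    [-0.8,-0.68,0],
    [-0.8,-0.68,0]
  ],
  "twist": [0,0,0,0,0,0,0],
  "claw": [1,1,1,1,1,1,1]
}}

```text
clock: 2.1
tcp_pos: [602.8, 68.6, 380.7]
eef_rot: [-0.497, -3.1, -0.002]
force: [-0.2, 0.9, 0.1]
grip_width: 0.999
grasp_force: 0.0
```

```bash
cat >> h.py <<'E'
def wcam(f=None):
    o=get_obs(); c=read_camera('wrist'); M=np.array(c['mount']); T=np.eye(4); T[:3,:3]=tool(o); T[:3,3]=o['tcp_pos']
    W=np.linalg.inv(T@M); c['R']=W[:3,:3]; c['t']=W[:3,3]
    if f: cv2.imwrite('pics/'+f,c['frame'][...,::-1])
    return c,o
E
python3 - <<'E'
from h import *
import pickle
c,o=wcam('w0.png');pickle.dump(c,open('w0.pkl','wb'))
print({k:o[k] for k in('clock','tcp_pos','eef_rot','force','joints')})
print('hub rim',proj(c,[592,74.3,275]),'knob',proj(c,[626.6,26.3,325]),proj(c,[608,-54,255]))
print(tool().T@(np.array([626.6,26.3,287])-o['tcp_pos']))
E
```

```text
{'clock': 2.1, 'tcp_pos': array([602.75130613,  68.6447543 , 380.74199526]), 'eef_rot': array([-4.96938393e-01, -3.10019154e+00, -1.59293050e-03]), 'force': array([-0.17689483,  0.91558294,  0.10280301]), 'joints': array([-0.42971606,  0.31189394,  0.32201096,  1.72366376, -0.10948897,
        1.12493886,  1.17817061])}
hub rim [277.69166733 193.83222935] knob [218.38144238 293.83806461] [124.55300922 258.21862436]
[-36.01294865 -32.90736316  93.6459987 ]
```

View pics/w0.png

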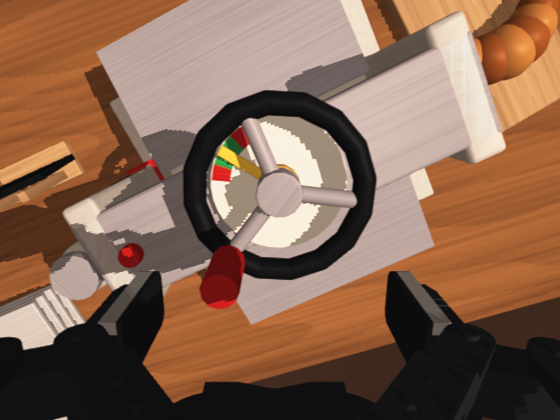

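The wrist view shows the rim centred near (279.5,185), the knob top at about (219,291), the cap at (131,254) and the torque arm in the green at (235,158).

Run:
```python
from h import *
import pickle
c=pickle.load(open('w0.pkl','rb'));t=pickle.load(open('top.pkl','rb'))
k=ray(c,219,291,325);print('hub',ray(c,279.5,185,268),'knob',k)
for z in (249,252,255,258): print(z,ray(c,131,253,z),ray(t,311.6,201.5,z))
o=get_obs()
for q in((627,25.5),(626.6,26.3)): print(tool().T@(np.array([*q,287])-o['tcp_pos']))
```

```text
hub [588.03457539  76.97304434 268.        ] knob [625.00342644  27.27921679 325.        ]
249 [607.16756158 -50.64696812 249.        ] [610.29590897 -55.34551814 249.        ]
252 [606.38711436 -49.09957281 252.        ] [609.92401114 -55.14834079 252.        ]
255 [605.60666713 -47.55217749 255.        ] [609.5521133  -54.95116344 255.        ]
258 [604.82621991 -46.00478217 258.        ] [609.18021546 -54.75398609 258.        ]
[-37.04031996 -34.18799328  93.72762345]
[-36.41132633 -33.55209706  93.7293566 ]
```

Request:
{"name": "move_arm", "arguments": {
  "linear": [
    [-0.18,-0.165,0],
    [-0.18,-0.165,0],
    [-0.18,-0.165,0.15],
    [-0.18,-0.165,0.3],
    [-0.18,-0.165,0.4],
    [-0.18,-0.165,0.47],
    [-0.18,-0.165,0.47]
  ],
  "twist": [0,0,0,0,0,0,0],
  "claw": [1,1,1,1,1,1,1]
}}

```text
clock: 2.85
tcp_pos: [625.6, 25.8, 285.3]
eef_rot: [-0.496, -3.098, 0.001]
force: [-0.8, -0.5, -0.6]
grip_width: 0.997
grasp_force: 0.0
```

Request:
{"name": "move_arm", "arguments": {
  "linear": [
    [0,0,0],
    [0,0,0],
    [0,0,0],
    [0,0,0],
    [0,0,0],
    [0,0,0],
    [0,0,0]
  ],
  "twist": [0,0,0,0,0,0,0],
  "claw": [0.5,0.4,0.3,0.25,0.2,0.2,0.2],
  "newtons": 70
}}

```text
clock: 3.55
tcp_pos: [627.9, 24.2, 288.2]
eef_rot: [0.5, 3.1, 0.001]
force: [-0.6, 0.8, 5.2]
grip_width: 0.261
grasp_force: 68.3
```

```bash
cat >> h.py <<'E'
HUB=np.array([590.5,75.3])
def st():
    o=get_obs();r=o['tcp_pos'][:2]-HUB;n=np.linalg.norm(r);e=r/n;tn=np.array([e[1],-e[0]]) # clockwise tangent
    f=o['force']
    print('t%.1f'%o['clock'],'pos',o['tcp_pos'].round(1),'r %.1f ang %.1f'%(n,np.degrees(np.arctan2(r[1],r[0]))),'F',f.round(1),'Frad %.1f Fcw %.1f'%(f[:2]@e,f[:2]@tn),'grip',round(o['grip_width'],3),round(o['grasp_force'],1))
def plan(a0,degs,r=60,hub=None):
    """rows from measured/commanded angle a0: tool-axes shares for angles a0+d"""
    R=tool();h=HUB if hub is None else np.array(hub)
    p=lambda a:h+r*np.array([np.cos(np.radians(a)),np.sin(np.radians(a))])
    for d in degs:
        v=np.append(p(a0+d)-p(a0),0); print(d,(R.T@v/200).round(3)[:2])
E
python3 -c "
from h import *
st();a=-53.9;plan(a,range(-10,-121,-10))"
```

```text
t3.5 pos [627.9  24.2 288.2] r 63.3 ang -53.8 F [-0.6  0.8  5.2] Frad -1.0 Fcw -0.0 grip 0.261 68.3
-10 [ 0.034 -0.04 ]
-20 [ 0.074 -0.073]
-30 [ 0.12  -0.099]
-40 [ 0.169 -0.116]
-50 [ 0.221 -0.125]
-60 [ 0.273 -0.124]
-70 [ 0.325 -0.114]
-80 [ 0.374 -0.096]
-90 [ 0.419 -0.069]
-100 [ 0.458 -0.035]
-110 [0.491 0.005]
-120 [0.517 0.05 ]
```

Request:
{"name": "move_arm", "arguments": {
  "linear": [
    [0.034,-0.04,0],
    [0.074,-0.073,0],
    [0.12,-0.099,0],
    [0.12,-0.099,0]
  ],
  "twist": [0,0,0,0],
  "claw": [0.2,0.2,0.2,0.2]
}}

```text
clock: 3.95
tcp_pos: [596.9, 13.9, 287.9]
eef_rot: [-0.5, -3.101, -0.005]
force: [-0.7, 2.3, 5.9]
grip_width: 0.263
grasp_force: 68.6
```

```bash
sed -i 's/^HUB=.*/HUB=np.array([592.2,73.])/' h.py; python3 -c "
from h import *
st();a=-84;plan(a,range(-10,-121,-10))"
```

```text
t4.0 pos [596.9  13.9 287.9] r 59.2 ang -85.5 F [-0.7  2.3  5.9] Frad -2.3 Fcw 0.5 grip 0.263 68.6
-10 [ 0.049 -0.017]
-20 [ 0.101 -0.026]
-30 [ 0.153 -0.025]
-40 [ 0.205 -0.016]
-50 [0.254 0.003]
-60 [0.299 0.03 ]
-70 [0.338 0.064]
-80 [0.371 0.104]
-90 [0.397 0.15 ]
-100 [0.414 0.199]
-110 [0.423 0.251]
-120 [0.422 0.303]
```

Request:
{"name": "move_arm", "arguments": {
  "linear": [
    [0.049,-0.017,0],
    [0.101,-0.026,0],
    [0.101,-0.026,0]
  ],
  "twist": [0,0,0],
  "claw": [0.2,0.2,0.2]
}}

```text
clock: 4.25
tcp_pos: [576.5, 16.5, 287.9]
eef_rot: [0.498, 3.101, 0.006]
force: [2.0, 4.6, 4.8]
grip_width: 0.262
grasp_force: 68.7
```

Request:
{"name": "move_arm", "arguments": {
  "linear": [
    [0.052,0.001,0],
    [0.104,0.01,0],
    [0.104,0.01,0]
  ],
  "twist": [0,0,0],
  "claw": [0.2,0.2,0.2]
}}

```text
clock: 4.55
tcp_pos: [558.7, 25.4, 288.0]
eef_rot: [0.496, 3.099, 0.006]
force: [2.7, 6.6, 2.5]
grip_width: 0.265
grasp_force: 68.6
```

```bash
python3 -c "
from h import *
st();a=-124;plan(a,range(-10,-121,-10))"
```

```text
t4.5 pos [558.7  25.4 288. ] r 58.2 ang -125.1 F [2.7 6.6 2.5] Frad -7.0 Fcw 1.6 grip 0.265 68.6
-10 [0.049 0.019]
-20 [0.094 0.045]
-30 [0.133 0.08 ]
-40 [0.166 0.12 ]
-50 [0.192 0.166]
-60 [0.209 0.215]
-70 [0.217 0.267]
-80 [0.217 0.319]
-90 [0.207 0.37 ]
-100 [0.188 0.419]
-110 [0.162 0.464]
-120 [0.127 0.504]
```

Request:
{"name": "move_arm", "arguments": {
  "linear": [
    [0.047,0.026,0],
    [0.092,0.052,0],
    [0.092,0.052,0]
  ],
  "twist": [0,0,0],
  "claw": [0.2,0.2,0.2]
}}

```text
clock: 4.85
tcp_pos: [545.9, 38.2, 288.2]
eef_rot: [0.497, 3.095, -0.0]
force: [7.2, 0.8, 2.1]
grip_width: 0.261
grasp_force: 68.5
```

Request:
{"name": "move_arm", "arguments": {
  "linear": [
    [0.039,0.035,0],
    [0.072,0.075,0],
    [0.072,0.075,0]
  ],
  "twist": [0,0,0],
  "claw": [0.2,0.2,0.2]
}}

```text
clock: 5.15
tcp_pos: [537.1, 54.8, 288.1]
eef_rot: [0.498, 3.095, -0.005]
force: [5.3, -2.9, 2.8]
grip_width: 0.258
grasp_force: 68.7
```

```bash
sed -i 's/^HUB=.*/HUB=np.array([592.9,74.])/' h.py; python3 -c "
from h import *
st();a=-164;plan(a,range(-10,-121,-10))
for p,f in (((537.9,45.6),(0,0)),((558.7,25.4),(2.7,6.6))): r=np.array(p)-HUB;print(np.degrees(np.arctan2(r[1],r[0])))"
```

```text
t5.2 pos [537.1  54.8 288.1] r 59.0 ang -161.0 F [ 5.3 -2.9  2.8] Frad -4.1 Fcw -4.5 grip 0.258 68.7
-10 [0.026 0.046]
-20 [0.043 0.095]
-30 [0.051 0.147]
-40 [0.051 0.199]
-50 [0.041 0.25 ]
-60 [0.022 0.299]
-70 [-0.004  0.344]
-80 [-0.038  0.384]
-90 [-0.079  0.417]
-100 [-0.124  0.442]
-110 [-0.174  0.46 ]
-120 [-0.225  0.468]
-152.68981451111645
-125.13419305691559
```

Request:
{"name": "move_arm", "arguments": {
  "linear": [
    [0.026,0.046,0],
    [0.043,0.095,0],
    [0.043,0.095,0]
  ],
  "twist": [0,0,0],
  "claw": [0.2,0.2,0.2]
}}

```text
clock: 5.45
tcp_pos: [533.8, 74.2, 288.0]
eef_rot: [0.5, 3.098, -0.008]
force: [2.6, -6.1, 6.4]
grip_width: 0.267
grasp_force: 69.2
```

Request:
{"name": "move_arm", "arguments": {
  "linear": [
    [0.008,0.052,0],
    [0.008,0.104,0],
    [0.008,0.104,0]
  ],
  "twist": [0,0,0],
  "claw": [0.2,0.2,0.2]
}}

```text
clock: 5.75
tcp_pos: [537.1, 94.1, 287.8]
eef_rot: [-0.501, -3.101, 0.01]
force: [-1.5, -4.6, 10.0]
grip_width: 0.258
grasp_force: 69.6
```

```bash
python3 -c "
from h import *
import pickle
st();a=-204;plan(a,range(-10,-121,-10))
c,o=wcam();f=c['frame'];cv2.imwrite('pics/w1.png',f[...,::-1])
s=read_camera('side');pickle.dump(s,open('s1.pkl','wb'));cv2.imwrite('pics/s1.png',cv2.resize(s['frame'][100:220,190:340],(750,600),interpolation=cv2.INTER_CUBIC)[...,::-1])
"
```

```text
t5.8 pos [537.1  94.1 287.8] r 59.3 ang 160.2 F [-1.5 -4.6 10. ] Frad -0.2 Fcw -4.9 grip 0.258 69.6
-10 [-0.01   0.051]
-20 [-0.028  0.1  ]
-30 [-0.055  0.145]
-40 [-0.089  0.185]
-50 [-0.129  0.218]
-60 [-0.175  0.244]
-70 [-0.224  0.261]
-80 [-0.276  0.27 ]
-90 [-0.328  0.269]
-100 [-0.379  0.259]
-110 [-0.428  0.241]
-120 [-0.473  0.214]
```

View pics/w1.png

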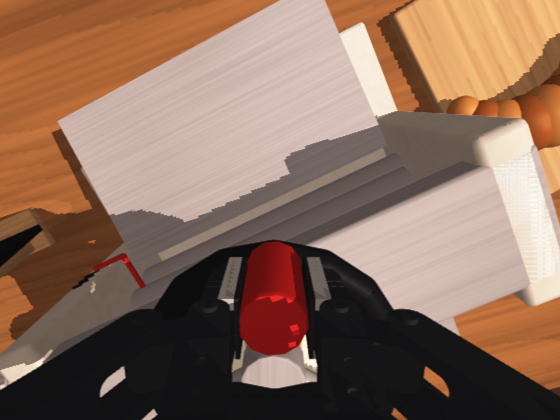

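Request:
{"name": "move_arm", "arguments": {
  "linear": [
    [-0.01,0.051,-0.01],
    [-0.01,0.051,-0.01]
  ],
  "twist": [0,0],
  "claw": [0.2,0.2]
}}

```text
clock: 6.05
tcp_pos: [540.8, 102.3, 288.4]
eef_rot: [-0.501, -3.098, 0.013]
force: [-0.1, -5.9, 4.8]
grip_width: 0.266
grasp_force: 68.9
```

Request:
{"name": "move_arm", "arguments": {
  "linear": [
    [-0.018,0.049,0],
    [-0.018,0.049,0]
  ],
  "twist": [0,0],
  "claw": [0.2,0.2]
}}

```text
clock: 6.25
tcp_pos: [546.8, 111.4, 288.4]
eef_rot: [-0.5, -3.096, 0.011]
force: [-2.5, -4.4, 5.2]
grip_width: 0.262
grasp_force: 69.3
```

Request:
{"name": "move_arm", "arguments": {
  "linear": [
    [-0.027,0.045,0],
    [-0.027,0.045,0]
  ],
  "twist": [0,0],
  "claw": [0.2,0.2]
}}

```text
clock: 6.45
tcp_pos: [554.0, 119.1, 288.4]
eef_rot: [-0.499, -3.094, 0.01]
force: [-4.0, -3.3, 7.0]
grip_width: 0.266
grasp_force: 69.4
```

Request:
{"name": "move_arm", "arguments": {
  "linear": [
    [-0.017,0.02,0],
    [-0.017,0.02,0]
  ],
  "twist": [0,0],
  "claw": [0.2,0.2]
}}

```text
clock: 6.65
tcp_pos: [557.6, 122.1, 288.4]
eef_rot: [-0.499, -3.093, 0.01]
force: [-5.6, -2.1, 8.5]
grip_width: 0.263
grasp_force: 69.5
```

```bash
python3 -c "
from h import *
st();plan(-239,range(-5,-121,-5))"
```

```text
t6.7 pos [557.6 122.1 288.4] r 59.6 ang 126.3 F [-5.6 -2.1  8.5] Frad 1.6 Fcw -5.8 grip 0.263 69.5
-5 [-0.018  0.019]
-10 [-0.037  0.037]
-15 [-0.058  0.052]
-20 [-0.081  0.066]
-25 [-0.104  0.078]
-30 [-0.128  0.088]
-35 [-0.153  0.095]
-40 [-0.179  0.101]
-45 [-0.205  0.104]
-50 [-0.231  0.104]
-55 [-0.257  0.103]
-60 [-0.283  0.099]
-65 [-0.309  0.093]
-70 [-0.333  0.085]
-75 [-0.357  0.075]
-80 [-0.381  0.063]
-85 [-0.402  0.048]
-90 [-0.423  0.032]
-95 [-0.442  0.014]
-100 [-0.46  -0.005]
-105 [-0.475 -0.026]
-110 [-0.489 -0.048]
-115 [-0.501 -0.072]
-120 [-0.511 -0.096]
```

Request:
{"name": "move_arm", "arguments": {
  "linear": [
    [-0.018,0.019,0],
    [-0.037,0.037,0]
  ],
  "twist": [0,0],
  "claw": [0.2,0.2]
}}

```text
clock: 6.85
tcp_pos: [565.7, 127.3, 288.4]
eef_rot: [-0.499, -3.09, 0.009]
force: [-8.1, -0.5, 9.7]
grip_width: 0.265
grasp_force: 69.6
```

Request:
{"name": "move_arm", "arguments": {
  "linear": [
    [-0.021,0.015,0],
    [-0.021,0.015,0]
  ],
  "twist": [0,0],
  "claw": [0.2,0.2]
}}

```text
clock: 7.05
tcp_pos: [571.6, 130.0, 288.4]
eef_rot: [-0.498, -3.092, 0.006]
force: [-6.4, -0.1, 7.5]
grip_width: 0.26
grasp_force: 69.5
```

Request:
{"name": "move_arm", "arguments": {
  "linear": [
    [-0.023,0.014,0],
    [-0.046,0.026,0]
  ],
  "twist": [0,0],
  "claw": [0.2,0.2]
}}

```text
clock: 7.25
tcp_pos: [580.8, 132.9, 288.4]
eef_rot: [-0.497, -3.09, 0.005]
force: [-6.9, 1.5, 9.0]
grip_width: 0.261
grasp_force: 69.7
```

Request:
{"name": "move_arm", "arguments": {
  "linear": [
    [-0.024,0.01,0],
    [-0.024,0.01,0]
  ],
  "twist": [0,0],
  "claw": [0.2,0.2]
}}

```text
clock: 7.45
tcp_pos: [587.2, 134.1, 288.5]
eef_rot: [-0.497, -3.092, 0.003]
force: [-6.6, 3.0, 8.1]
grip_width: 0.264
grasp_force: 69.6
```

Request:
{"name": "move_arm", "arguments": {
  "linear": [
    [-0.025,0.007,0],
    [-0.051,0.014,0]
  ],
  "twist": [0,0],
  "claw": [0.2,0.2]
}}

```text
clock: 7.65
tcp_pos: [596.8, 134.4, 288.4]
eef_rot: [-0.495, -3.09, 0.002]
force: [-6.8, 3.7, 8.2]
grip_width: 0.263
grasp_force: 69.6
```

Request:
{"name": "move_arm", "arguments": {
  "linear": [
    [-0.026,0.004,0],
    [-0.026,0.004,0]
  ],
  "twist": [0,0],
  "claw": [0.2,0.2]
}}

```text
clock: 7.85
tcp_pos: [603.3, 133.8, 288.5]
eef_rot: [-0.496, -3.093, 0.0]
force: [-5.2, 3.6, 6.9]
grip_width: 0.262
grasp_force: 69.6
```

Request:
{"name": "move_arm", "arguments": {
  "linear": [
    [-0.026,0.002,0],
    [-0.052,0.002,0]
  ],
  "twist": [0,0],
  "claw": [0.2,0.2]
}}

```text
clock: 8.05
tcp_pos: [612.5, 131.8, 288.5]
eef_rot: [-0.495, -3.091, -0.001]
force: [-5.3, 4.3, 6.3]
grip_width: 0.262
grasp_force: 69.6
```

Request:
{"name": "move_arm", "arguments": {
  "linear": [
    [-0.026,-0.002,0],
    [-0.026,-0.002,0]
  ],
  "twist": [0,0],
  "claw": [0.2,0.2]
}}

```text
clock: 8.25
tcp_pos: [618.6, 129.5, 288.5]
eef_rot: [-0.496, -3.093, -0.002]
force: [-4.0, 4.9, 5.5]
grip_width: 0.259
grasp_force: 69.5
```

```bash
python3 -c "
from h import *
st();plan(-299,range(-5,-121,-5))"
```

```text
t8.2 pos [618.6 129.5 288.5] r 61.2 ang 65.2 F [-4.   4.9  5.5] Frad 2.8 Fcw -5.7 grip 0.259 69.5
-5 [-0.025 -0.006]
-10 [-0.05  -0.014]
-15 [-0.074 -0.025]
-20 [-0.097 -0.037]
-25 [-0.119 -0.051]
-30 [-0.14  -0.068]
-35 [-0.159 -0.085]
-40 [-0.176 -0.105]
-45 [-0.192 -0.126]
-50 [-0.206 -0.148]
-55 [-0.217 -0.172]
-60 [-0.227 -0.196]
-65 [-0.235 -0.221]
-70 [-0.24  -0.247]
-75 [-0.243 -0.273]
-80 [-0.244 -0.299]
-85 [-0.242 -0.325]
-90 [-0.239 -0.351]
-95 [-0.233 -0.376]
-100 [-0.224 -0.401]
-105 [-0.214 -0.425]
-110 [-0.202 -0.448]
-115 [-0.187 -0.47 ]
-120 [-0.171 -0.491]
```

Request:
{"name": "move_arm", "arguments": {
  "linear": [
    [-0.025,-0.006,0],
    [-0.05,-0.014,0]
  ],
  "twist": [0,0],
  "claw": [0.2,0.2]
}}

```text
clock: 8.45
tcp_pos: [626.6, 125.2, 288.5]
eef_rot: [-0.494, -3.093, -0.004]
force: [-3.6, 5.7, 5.8]
grip_width: 0.263
grasp_force: 69.5
```

Request:
{"name": "move_arm", "arguments": {
  "linear": [
    [-0.024,-0.011,0],
    [-0.024,-0.011,0]
  ],
  "twist": [0,0],
  "claw": [0.2,0.2]
}}

```text
clock: 8.65
tcp_pos: [632.0, 121.3, 288.6]
eef_rot: [-0.496, -3.096, -0.005]
force: [-2.6, 7.0, 4.6]
grip_width: 0.268
grasp_force: 69.2
```

Request:
{"name": "move_arm", "arguments": {
  "linear": [
    [-0.025,-0.008,0],
    [-0.047,-0.021,0]
  ],
  "twist": [0,0],
  "claw": [0.2,0.2]
}}

```text
clock: 8.85
tcp_pos: [638.7, 115.2, 288.4]
eef_rot: [-0.494, -3.094, -0.005]
force: [-3.4, 6.6, 4.8]
grip_width: 0.26
grasp_force: 69.2
```

Request:
{"name": "move_arm", "arguments": {
  "linear": [
    [-0.021,-0.017,0],
    [-0.021,-0.017,0]
  ],
  "twist": [0,0],
  "claw": [0.2,0.2]
}}

```text
clock: 9.05
tcp_pos: [643.0, 109.8, 288.6]
eef_rot: [-0.497, -3.097, -0.006]
force: [-0.9, 6.3, 4.1]
grip_width: 0.262
grasp_force: 69.1
```

Request:
{"name": "move_arm", "arguments": {
  "linear": [
    [-0.019,-0.017,0],
    [-0.036,-0.037,0]
  ],
  "twist": [0,0],
  "claw": [0.2,0.2]
}}

```text
clock: 9.25
tcp_pos: [647.6, 102.4, 288.7]
eef_rot: [-0.494, -3.097, -0.009]
force: [-0.4, 8.1, 2.5]
grip_width: 0.262
grasp_force: 69.2
```

Request:
{"name": "move_arm", "arguments": {
  "linear": [
    [-0.016,-0.021,0],
    [-0.016,-0.021,0]
  ],
  "twist": [0,0],
  "claw": [0.2,0.2]
}}

```text
clock: 9.45
tcp_pos: [650.4, 95.9, 288.8]
eef_rot: [-0.497, -3.099, -0.007]
force: [0.7, 6.5, 1.6]
grip_width: 0.264
grasp_force: 69.0
```

Request:
{"name": "move_arm", "arguments": {
  "linear": [
    [-0.014,-0.022,0],
    [-0.025,-0.046,0]
  ],
  "twist": [0,0],
  "claw": [0.2,0.2]
}}

```text
clock: 9.65
tcp_pos: [652.8, 87.4, 288.9]
eef_rot: [-0.494, -3.101, -0.01]
force: [3.5, 8.5, 1.9]
grip_width: 0.265
grasp_force: 69.0
```

Request:
{"name": "move_arm", "arguments": {
  "linear": [
    [-0.01,-0.024,0],
    [-0.01,-0.024,0]
  ],
  "twist": [0,0],
  "claw": [0.2,0.2]
}}

```text
clock: 9.85
tcp_pos: [653.9, 80.1, 288.9]
eef_rot: [0.498, 3.101, 0.008]
force: [3.1, 6.9, 0.4]
grip_width: 0.263
grasp_force: 69.0
```

Request:
{"name": "move_arm", "arguments": {
  "linear": [
    [-0.008,-0.025,0],
    [-0.013,-0.051,0]
  ],
  "twist": [0,0],
  "claw": [0.2,0.2]
}}

```text
clock: 10.05
tcp_pos: [654.1, 73.4, 289.1]
eef_rot: [0.494, 3.101, 0.016]
force: [5.0, 13.1, -0.0]
grip_width: 0.264
grasp_force: 69.1
```

Request:
{"name": "move_arm", "arguments": {
  "linear": [
    [-0.003,-0.026,0],
    [-0.003,-0.026,0]
  ],
  "twist": [0,0],
  "claw": [0.2,0.2]
}}

```text
clock: 10.25
tcp_pos: [653.9, 71.3, 289.3]
eef_rot: [0.492, 3.099, 0.022]
force: [6.3, 14.7, -0.9]
grip_width: 0.264
grasp_force: 69.0
```

```bash
python3 -c "
from h import *
st();plan(-374,range(-5,-121,-5))
import pickle
s=read_camera('side');pickle.dump(s,open('s2.pkl','wb'));a=pickle.load(open('side.pkl','rb'))
k=lambda x:cv2.resize(x['frame'][115:175,230:300],(400,340),interpolation=cv2.INTER_CUBIC)
cv2.imwrite('pics/s2.png',np.hstack([k(a),k(s)])[...,::-1])
"
```

```text
t10.2 pos [653.9  71.3 289.3] r 61.0 ang -2.6 F [ 6.3 14.7 -0.9] Frad 5.7 Fcw -15.0 grip 0.264 69.0
-5 [-0.001 -0.026]
-10 [ 0.001 -0.052]
-15 [ 0.005 -0.078]
-20 [ 0.011 -0.104]
-25 [ 0.019 -0.128]
-30 [ 0.03  -0.152]
-35 [ 0.042 -0.175]
-40 [ 0.056 -0.197]
-45 [ 0.073 -0.218]
-50 [ 0.091 -0.237]
-55 [ 0.11  -0.254]
-60 [ 0.131 -0.27 ]
-65 [ 0.154 -0.283]
-70 [ 0.177 -0.295]
-75 [ 0.201 -0.305]
-80 [ 0.226 -0.312]
-85 [ 0.252 -0.317]
-90 [ 0.278 -0.32 ]
-95 [ 0.304 -0.321]
-100 [ 0.33  -0.319]
-105 [ 0.356 -0.316]
-110 [ 0.382 -0.31 ]
-115 [ 0.407 -0.301]
-120 [ 0.431 -0.291]
```

View pics/s2.png

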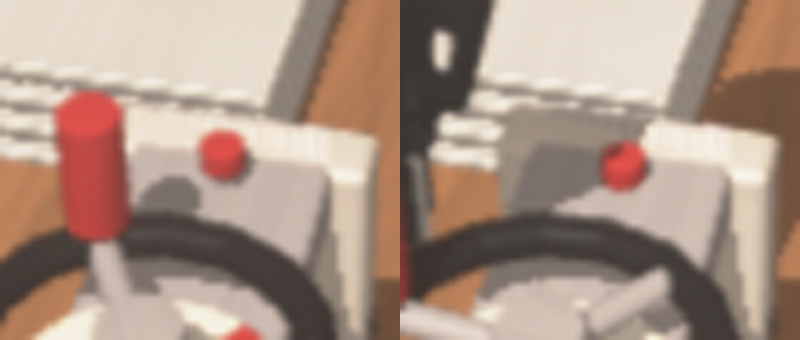

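The nip is reached: Fcw is 15 N at knob angle -2.6°, and the cap has dropped (side crop right-hand half, (622,165) against (222,155)). I'll fit the hub and plan the wind-back.

```bash
cat >> h.py <<'E'
def planc(c0,angs,r=60.5):
    "rows from commanded point c0 to circle angles"
    R=tool()
    for a in angs:
        v=np.append(HUB+r*np.array([np.cos(np.radians(a)),np.sin(np.radians(a))])-c0,0); print(a,(R.T@v/200).round(3)[:2].tolist())
E
python3 -c "
from h import *
P=np.array([[627.9,24.2],[596.9,13.9],[576.5,16.5],[558.7,25.4],[545.9,38.2],[537.1,54.8],[533.8,74.2],[537.1,94.1],[540.8,102.3],[546.8,111.4],[554,119.1],[557.6,122.1],[565.7,127.3],[571.6,130],[580.8,132.9],[587.2,134.1],[596.8,134.4],[603.3,133.8],[612.5,131.8],[618.6,129.5],[626.6,125.2],[632,121.3],[638.7,115.2],[643,109.8],[647.6,102.4],[650.4,95.9],[652.8,87.4],[653.9,80.1],[654.1,73.4]])
s=np.linalg.lstsq(np.c_[2*P,np.ones(len(P))],(P**2).sum(1),rcond=None)[0];r=np.sqrt(s[2]+s[:2]@s[:2]);print(s[:2],r,(np.linalg.norm(P-s[:2],axis=1)-r).round(1))
import h;h.HUB=s[:2]
st()
planc([649.4,60.8],range(-10,121,5),r)
"
```

```text
[594.15353664  74.22621219] 60.2899407714966 [ 0.1  0.1  0.1  0.1 -0.1 -0.   0.1  0.1 -0.  -0.1 -0.1 -0.1 -0.1 -0.1
 -0.1 -0.  -0.1 -0.   0.1  0.1  0.1  0.1  0.2  0.1  0.1 -0.  -0.2 -0.3
 -0.3]
t10.3 pos [653.9  71.7 289.3] r 59.8 ang -2.5 F [ 6.2 13.8 -0.7] Frad 5.6 Fcw -14.1 grip 0.263 69.0
-10 [-0.015, 0.02]
-5 [-0.01, 0.046]
0 [-0.003, 0.072]
5 [0.006, 0.096]
10 [0.017, 0.12]
15 [0.031, 0.143]
20 [0.046, 0.164]
25 [0.063, 0.184]
30 [0.082, 0.202]
35 [0.102, 0.219]
40 [0.124, 0.234]
45 [0.147, 0.247]
50 [0.171, 0.258]
55 [0.195, 0.267]
60 [0.221, 0.273]
65 [0.247, 0.278]
70 [0.273, 0.28]
75 [0.299, 0.28]
80 [0.325, 0.277]
85 [0.351, 0.272]
90 [0.377, 0.265]
95 [0.401, 0.256]
100 [0.425, 0.245]
105 [0.448, 0.231]
110 [0.469, 0.216]
115 [0.489, 0.199]
120 [0.507, 0.18]
```

Request:
{"name": "move_arm", "arguments": {
  "linear": [
    [-0.003,-0.012,0],
    [-0.003,-0.012,0],
    [-0.003,-0.012,0],
    [-0.003,-0.012,0]
  ],
  "twist": [0,0,0,0],
  "claw": [0.2,0.2,0.2,0.2]
}}

```text
clock: 10.7
tcp_pos: [653.8, 70.6, 289.2]
eef_rot: [0.489, 3.1, 0.024]
force: [7.5, 15.4, -0.7]
grip_width: 0.266
grasp_force: 69.1
```

```bash
sed -i 's/^HUB=.*/HUB=np.array([594.15,74.23])/' h.py; python3 -c "
from h import *
st()"
```

```text
t10.7 pos [653.8  70.6 289.2] r 59.8 ang -3.5 F [ 7.5 15.4 -0.7] Frad 6.5 Fcw -15.8 grip 0.266 69.1
```

Request:
{"name": "move_arm", "arguments": {
  "linear": [
    [-0.007,0.058,0],
    [0.009,0.108,0],
    [0.034,0.155,0],
    [0.034,0.155,0]
  ],
  "twist": [0,0,0,0],
  "claw": [0.2,0.2,0.2,0.2]
}}

```text
clock: 11.1
tcp_pos: [652.8, 90.3, 288.3]
eef_rot: [-0.498, -3.097, 0.003]
force: [-2.3, -0.2, 1.9]
grip_width: 0.263
grasp_force: 69.8
```

Request:
{"name": "move_arm", "arguments": {
  "linear": [
    [0.015,0.021,0],
    [0.015,0.021,0]
  ],
  "twist": [0,0],
  "claw": [0.2,0.2]
}}

```text
clock: 11.3
tcp_pos: [651.8, 93.6, 288.4]
eef_rot: [-0.501, -3.097, 0.004]
force: [-3.9, -1.4, 1.3]
grip_width: 0.266
grasp_force: 69.6
```

Request:
{"name": "move_arm", "arguments": {
  "linear": [
    [0.017,0.02,0],
    [0.017,0.02,0]
  ],
  "twist": [0,0],
  "claw": [0.2,0.2]
}}

```text
clock: 11.5
tcp_pos: [649.8, 99.1, 288.4]
eef_rot: [-0.5, -3.097, 0.003]
force: [-4.7, -2.5, 0.3]
grip_width: 0.259
grasp_force: 69.5
```

Request:
{"name": "move_arm", "arguments": {
  "linear": [
    [0.019,0.018,0],
    [0.019,0.018,0]
  ],
  "twist": [0,0],
  "claw": [0.2,0.2]
}}

```text
clock: 11.7
tcp_pos: [647.5, 103.6, 288.4]
eef_rot: [-0.5, -3.098, 0.003]
force: [-5.3, -2.7, 0.5]
grip_width: 0.258
grasp_force: 69.5
```

Request:
{"name": "move_arm", "arguments": {
  "linear": [
    [0.02,0.017,0],
    [0.02,0.017,0]
  ],
  "twist": [0,0],
  "claw": [0.2,0.2]
}}

```text
clock: 11.9
tcp_pos: [644.9, 107.9, 288.5]
eef_rot: [-0.5, -3.098, 0.004]
force: [-4.7, -3.6, 0.8]
grip_width: 0.262
grasp_force: 69.5
```

```bash
python3 -c "
from h import *
st()"
```

```text
t11.9 pos [644.9 107.9 288.5] r 60.9 ang 33.6 F [-4.7 -3.6  0.8] Frad -5.9 Fcw 0.4 grip 0.262 69.5
```

Request:
{"name": "move_arm", "arguments": {
  "linear": [
    [0.03,0.005,0],
    [0.03,0.005,0]
  ],
  "twist": [0,0],
  "claw": [0.2,0.2]
}}

```text
clock: 12.1
tcp_pos: [641.0, 112.5, 289.0]
eef_rot: [0.499, 3.101, 0.001]
force: [-1.1, -1.5, -2.0]
grip_width: 0.261
grasp_force: 69.3
```

Request:
{"name": "move_arm", "arguments": {
  "linear": [
    [0.023,0.013,0],
    [0.023,0.013,0]
  ],
  "twist": [0,0],
  "claw": [0.2,0.2]
}}

```text
clock: 12.3
tcp_pos: [637.1, 116.7, 289.0]
eef_rot: [-0.498, -3.101, -0.001]
force: [-0.9, -1.6, -3.0]
grip_width: 0.264
grasp_force: 69.3
```

Request:
{"name": "move_arm", "arguments": {
  "linear": [
    [0.024,0.011,0],
    [0.024,0.011,0]
  ],
  "twist": [0,0],
  "claw": [0.2,0.2]
}}

```text
clock: 12.5
tcp_pos: [633.3, 120.2, 289.1]
eef_rot: [-0.498, -3.101, -0.001]
force: [-0.7, -0.8, -3.1]
grip_width: 0.263
grasp_force: 69.0
```

Request:
{"name": "move_arm", "arguments": {
  "linear": [
    [0.024,0.009,0],
    [0.024,0.009,0]
  ],
  "twist": [0,0],
  "claw": [0.2,0.2]
}}

```text
clock: 12.7
tcp_pos: [629.2, 123.3, 289.2]
eef_rot: [-0.499, -3.101, -0.001]
force: [-0.8, -0.8, -4.0]
grip_width: 0.266
grasp_force: 69.0
```

Request:
{"name": "move_arm", "arguments": {
  "linear": [
    [0.026,0.006,0],
    [0.026,0.006,0]
  ],
  "twist": [0,0],
  "claw": [0.2,0.2]
}}

```text
clock: 12.9
tcp_pos: [624.7, 126.2, 289.2]
eef_rot: [-0.499, -3.101, -0.001]
force: [0.4, -0.1, -3.7]
grip_width: 0.262
grasp_force: 68.9
```

```bash
python3 -c "
from h import *
st();planc(HUB+60.3*np.array([.5,.75**.5]),range(65,181,5),60.3)"
```

```text
t12.9 pos [624.7 126.2 289.2] r 60.2 ang 59.6 F [ 0.4 -0.1 -3.7] Frad 0.1 Fcw 0.4 grip 0.262 68.9
65 [0.026, 0.004]
70 [0.052, 0.006]
75 [0.078, 0.006]
80 [0.105, 0.003]
85 [0.131, -0.002]
90 [0.156, -0.009]
95 [0.18, -0.018]
100 [0.204, -0.03]
105 [0.227, -0.043]
110 [0.248, -0.058]
115 [0.268, -0.076]
120 [0.286, -0.094]
125 [0.303, -0.115]
130 [0.318, -0.137]
135 [0.331, -0.16]
140 [0.341, -0.184]
145 [0.35, -0.208]
150 [0.357, -0.234]
155 [0.361, -0.26]
160 [0.363, -0.286]
165 [0.362, -0.312]
170 [0.36, -0.339]
175 [0.355, -0.364]
180 [0.348, -0.39]
```

Request:
{"name": "move_arm", "arguments": {
  "linear": [
    [0.026,0.004,0],
    [0.026,0.004,0]
  ],
  "twist": [0,0],
  "claw": [0.2,0.2]
}}

```text
clock: 13.1
tcp_pos: [620.0, 128.6, 289.3]
eef_rot: [-0.499, -3.101, -0.001]
force: [0.1, 1.1, -2.7]
grip_width: 0.262
grasp_force: 68.9
```

Request:
{"name": "move_arm", "arguments": {
  "linear": [
    [0.026,0.002,0],
    [0.026,0.002,0]
  ],
  "twist": [0,0],
  "claw": [0.2,0.2]
}}

```text
clock: 13.3
tcp_pos: [615.1, 130.5, 289.3]
eef_rot: [-0.499, -3.101, -0.001]
force: [-0.5, 0.6, -4.6]
grip_width: 0.271
grasp_force: 68.9
```

Request:
{"name": "move_arm", "arguments": {
  "linear": [
    [0.026,0,0],
    [0.026,0,0]
  ],
  "twist": [0,0],
  "claw": [0.2,0.2]
}}

```text
clock: 13.5
tcp_pos: [610.2, 132.1, 289.4]
eef_rot: [-0.499, -3.101, -0.001]
force: [-0.3, 1.1, -4.5]
grip_width: 0.266
grasp_force: 68.9
```

Request:
{"name": "move_arm", "arguments": {
  "linear": [
    [0.027,-0.003,0],
    [0.027,-0.003,0]
  ],
  "twist": [0,0],
  "claw": [0.2,0.2]
}}

```text
clock: 13.7
tcp_pos: [604.7, 133.2, 289.4]
eef_rot: [-0.499, -3.101, -0.001]
force: [1.3, 3.4, -4.1]
grip_width: 0.263
grasp_force: 68.9
```

Request:
{"name": "move_arm", "arguments": {
  "linear": [
    [0.026,-0.005,0],
    [0.026,-0.005,0]
  ],
  "twist": [0,0],
  "claw": [0.2,0.2]
}}

```text
clock: 13.9
tcp_pos: [599.4, 133.9, 289.4]
eef_rot: [-0.499, -3.101, -0.001]
force: [0.5, 3.1, -3.8]
grip_width: 0.266
grasp_force: 69.0
```

Request:
{"name": "move_arm", "arguments": {
  "linear": [
    [0.025,-0.007,0],
    [0.025,-0.007,0]
  ],
  "twist": [0,0],
  "claw": [0.2,0.2]
}}

```text
clock: 14.1
tcp_pos: [594.2, 134.1, 289.4]
eef_rot: [-0.499, -3.101, -0.001]
force: [-0.1, 4.1, -3.8]
grip_width: 0.265
grasp_force: 69.0
```

```bash
python3 -c "
from h import *
st()"
```

```text
t14.1 pos [594.2 134.1 289.4] r 59.8 ang 90.0 F [-0.1  4.1 -3.8] Frad 4.1 Fcw -0.1 grip 0.265 69.0
```

Request:
{"name": "move_arm", "arguments": {
  "linear": [
    [0.026,-0.003,0],
    [0.026,-0.003,0]
  ],
  "twist": [0,0],
  "claw": [0.2,0.2]
}}

```text
clock: 14.3
tcp_pos: [589.0, 133.9, 289.3]
eef_rot: [-0.5, -3.1, 0.001]
force: [0.5, 3.6, -3.5]
grip_width: 0.264
grasp_force: 69.0
```

Request:
{"name": "move_arm", "arguments": {
  "linear": [
    [0.024,-0.012,0],
    [0.024,-0.012,0]
  ],
  "twist": [0,0],
  "claw": [0.2,0.2]
}}

```text
clock: 14.5
tcp_pos: [583.7, 133.2, 289.3]
eef_rot: [-0.5, -3.1, 0.001]
force: [-0.6, 1.5, -3.7]
grip_width: 0.264
grasp_force: 69.0
```

Request:
{"name": "move_arm", "arguments": {
  "linear": [
    [0.023,-0.013,0],
    [0.023,-0.013,0]
  ],
  "twist": [0,0],
  "claw": [0.2,0.2]
}}

```text
clock: 14.7
tcp_pos: [578.5, 132.1, 289.3]
eef_rot: [-0.5, -3.1, 0.001]
force: [-0.0, 2.8, -3.5]
grip_width: 0.266
grasp_force: 68.9
```

Request:
{"name": "move_arm", "arguments": {
  "linear": [
    [0.021,-0.015,0],
    [0.021,-0.015,0]
  ],
  "twist": [0,0],
  "claw": [0.2,0.2]
}}

```text
clock: 14.9
tcp_pos: [573.7, 130.4, 289.3]
eef_rot: [-0.5, -3.1, 0.001]
force: [-0.4, 2.0, -3.0]
grip_width: 0.26
grasp_force: 69.0
```

Request:
{"name": "move_arm", "arguments": {
  "linear": [
    [0.02,-0.018,0],
    [0.02,-0.018,0]
  ],
  "twist": [0,0],
  "claw": [0.2,0.2]
}}

```text
clock: 15.1
tcp_pos: [568.7, 128.3, 289.3]
eef_rot: [-0.501, -3.1, 0.001]
force: [-0.1, 2.1, -2.7]
grip_width: 0.265
grasp_force: 69.0
```

Request:
{"name": "move_arm", "arguments": {
  "linear": [
    [0.018,-0.018,0],
    [0.018,-0.018,0]
  ],
  "twist": [0,0],
  "claw": [0.2,0.2]
}}

```text
clock: 15.3
tcp_pos: [564.2, 126.0, 289.3]
eef_rot: [-0.501, -3.1, 0.001]
force: [-0.7, 1.2, -3.4]
grip_width: 0.265
grasp_force: 69.1
```

```bash
python3 -c "
from h import *
st()"
```

```text
t15.3 pos [564.2 126.  289.3] r 59.7 ang 120.0 F [-0.7  1.2 -3.4] Frad 1.4 Fcw -0.0 grip 0.265 69.1
```

Request:
{"name": "move_arm", "arguments": {
  "linear": [
    [0.017,-0.021,0],
    [0.017,-0.021,0]
  ],
  "twist": [0,0],
  "claw": [0.2,0.2]
}}

```text
clock: 15.5
tcp_pos: [560.8, 123.8, 289.4]
eef_rot: [0.5, 3.1, 0.002]
force: [1.8, 3.2, -5.6]
grip_width: 0.263
grasp_force: 69.1
```

Request:
{"name": "move_arm", "arguments": {
  "linear": [
    [0.015,-0.022,0],
    [0.015,-0.022,0]
  ],
  "twist": [0,0],
  "claw": [0.2,0.2]
}}

```text
clock: 15.7
tcp_pos: [557.9, 121.5, 289.6]
eef_rot: [0.5, 3.097, 0.004]
force: [3.9, 3.5, -7.1]
grip_width: 0.259
grasp_force: 68.8
```

Request:
{"name": "move_arm", "arguments": {
  "linear": [
    [0.013,-0.023,0],
    [0.013,-0.023,0]
  ],
  "twist": [0,0],
  "claw": [0.2,0.2]
}}

```text
clock: 15.9
tcp_pos: [554.0, 118.2, 289.5]
eef_rot: [0.499, 3.098, 0.005]
force: [4.4, 4.7, -7.2]
grip_width: 0.264
grasp_force: 68.8
```

Request:
{"name": "move_arm", "arguments": {
  "linear": [
    [0.01,-0.024,0],
    [0.01,-0.024,0]
  ],
  "twist": [0,0],
  "claw": [0.2,0.2]
}}

```text
clock: 16.1
tcp_pos: [550.3, 114.6, 289.5]
eef_rot: [0.499, 3.098, 0.005]
force: [3.9, 5.0, -5.7]
grip_width: 0.263
grasp_force: 68.9
```

Request:
{"name": "move_arm", "arguments": {
  "linear": [
    [0.009,-0.024,0],
    [0.009,-0.024,0]
  ],
  "twist": [0,0],
  "claw": [0.2,0.2]
}}

```text
clock: 16.3
tcp_pos: [547.0, 110.6, 289.5]
eef_rot: [0.499, 3.098, 0.005]
force: [4.6, 5.3, -6.4]
grip_width: 0.263
grasp_force: 68.9
```

Request:
{"name": "move_arm", "arguments": {
  "linear": [
    [0.007,-0.026,0],
    [0.007,-0.026,0]
  ],
  "twist": [0,0],
  "claw": [0.2,0.2]
}}

```text
clock: 16.5
tcp_pos: [543.9, 106.2, 289.5]
eef_rot: [0.499, 3.099, 0.005]
force: [3.2, 4.8, -6.4]
grip_width: 0.267
grasp_force: 68.9
```

```bash
python3 -c "
from h import *
st()"
```

```text
t16.5 pos [543.9 106.2 289.5] r 59.5 ang 147.5 F [ 3.2  4.8 -6.4] Frad -0.2 Fcw 5.8 grip 0.267 68.9
```

Lost motion was taken up at about 126° (force rose from 0 to 6 N there). The target is a measured knob angle of 126 + 360 = 486°.

```bash
python3 -c "
from h import *
plan(150,range(10,121,10),60.3);print();plan(270,range(10,121,10),60.3);print();plan(390,range(10,101,5),60.3)"
```

```text
10 [ 0.006 -0.052]
20 [ 0.003 -0.105]
30 [-0.009 -0.156]
40 [-0.03  -0.204]
50 [-0.059 -0.248]
60 [-0.095 -0.286]
70 [-0.137 -0.318]
80 [-0.184 -0.341]
90 [-0.234 -0.356]
100 [-0.286 -0.363]
110 [-0.339 -0.36 ]
120 [-0.39  -0.347]

10 [-0.048  0.021]
20 [-0.092  0.05 ]
30 [-0.13   0.086]
40 [-0.162  0.128]
50 [-0.185  0.175]
60 [-0.201  0.225]
70 [-0.207  0.277]
80 [-0.204  0.33 ]
90 [-0.192  0.381]
100 [-0.171  0.429]
110 [-0.142  0.473]
120 [-0.106  0.511]

10 [0.042 0.031]
15 [0.065 0.044]
20 [0.089 0.055]
25 [0.114 0.064]
30 [0.139 0.07 ]
35 [0.165 0.074]
40 [0.192 0.076]
45 [0.218 0.076]
50 [0.244 0.073]
55 [0.27  0.068]
60 [0.295 0.061]
65 [0.32  0.052]
70 [0.343 0.04 ]
75 [0.366 0.027]
80 [0.387 0.012]
85 [ 0.407 -0.006]
90 [ 0.426 -0.024]
95 [ 0.442 -0.045]
100 [ 0.457 -0.067]
```

Request:
{"name": "move_arm", "arguments": {
  "linear": [
    [0.006,-0.052,0.005],
    [0.003,-0.105,0.005],
    [-0.009,-0.156,0.005],
    [-0.03,-0.204,0.005],
    [-0.059,-0.248,0.005],
    [-0.095,-0.286,0.005],
    [-0.095,-0.286,0.005]
  ],
  "twist": [0,0,0,0,0,0,0],
  "claw": [0.2,0.2,0.2,0.2,0.2,0.2,0.2]
}}

```text
clock: 17.2
tcp_pos: [542.1, 45.0, 288.7]
eef_rot: [-0.501, -3.099, -0.003]
force: [-1.4, 6.2, 0.9]
grip_width: 0.262
grasp_force: 69.8
```

```bash
python3 -c "
from h import *
st()"
```

```text
t17.2 pos [542.1  45.  288.7] r 59.7 ang -150.7 F [-1.4  6.2  0.9] Frad -1.8 Fcw 6.1 grip 0.262 69.8
```

Tracking is good (measured 209.3° for 210° commanded). Continuing to 270° and then 390°.

Request:
{"name": "move_arm", "arguments": {
  "linear": [
    [-0.042,-0.032,0],
    [-0.089,-0.055,0],
    [-0.139,-0.07,0],
    [-0.191,-0.077,0],
    [-0.244,-0.074,0],
    [-0.295,-0.061,0],
    [-0.295,-0.061,0]
  ],
  "twist": [0,0,0,0,0,0,0],
  "claw": [0.2,0.2,0.2,0.2,0.2,0.2,0.2]
}}

```text
clock: 17.9
tcp_pos: [593.1, 14.1, 288.3]
eef_rot: [-0.499, -3.096, 0.001]
force: [-5.9, 1.8, 3.1]
grip_width: 0.261
grasp_force: 70.1
```

Request:
{"name": "move_arm", "arguments": {
  "linear": [
    [-0.048,0.021,0],
    [-0.092,0.05,0],
    [-0.13,0.086,0],
    [-0.162,0.128,0],
    [-0.185,0.175,0],
    [-0.201,0.225,0],
    [-0.201,0.225,0]
  ],
  "twist": [0,0,0,0,0,0,0],
  "claw": [0.2,0.2,0.2,0.2,0.2,0.2,0.2]
}}

```text
clock: 18.6
tcp_pos: [645.0, 41.2, 288.2]
eef_rot: [-0.5, -3.096, 0.009]
force: [-5.8, -2.8, 2.4]
grip_width: 0.262
grasp_force: 70.2
```

```bash
python3 -c "
from h import *
st()"
```

```text
t18.6 pos [645.   41.2 288.2] r 60.6 ang -33.0 F [-5.8 -2.8  2.4] Frad -3.3 Fcw 5.5 grip 0.262 70.2
```

Request:
{"name": "move_arm", "arguments": {
  "linear": [
    [-0.006,0.052,0],
    [-0.003,0.105,0],
    [0.009,0.156,0],
    [0.03,0.204,0],
    [0.059,0.248,0],
    [0.095,0.286,0],
    [0.095,0.286,0]
  ],
  "twist": [0,0,0,0,0,0,0],
  "claw": [0.2,0.2,0.2,0.2,0.2,0.2,0.2]
}}

```text
clock: 19.3
tcp_pos: [648.6, 100.1, 289.0]
eef_rot: [0.501, 3.096, -0.009]
force: [2.4, -5.9, -0.7]
grip_width: 0.261
grasp_force: 70.0
```

Request:
{"name": "move_arm", "arguments": {
  "linear": [
    [0.042,0.031,0],
    [0.089,0.055,0],
    [0.139,0.07,0],
    [0.192,0.076,0],
    [0.244,0.073,0],
    [0.295,0.061,0],
    [0.343,0.04,0],
    [0.387,0.012,0],
    [0.387,0.012,0]
  ],
  "twist": [0,0,0,0,0,0,0,0,0],
  "claw": [0.2,0.2,0.2,0.2,0.2,0.2,0.2,0.2,0.2]
}}

```text
clock: 20.2
tcp_pos: [576.7, 131.6, 289.3]
eef_rot: [0.499, 3.095, 0.004]
force: [5.1, 1.8, -4.7]
grip_width: 0.257
grasp_force: 69.4
```

```bash
python3 -c "
from h import *
st();plan(110,range(2,30,2),60.3)"
```

```text
t20.2 pos [576.7 131.6 289.3] r 60.0 ang 106.9 F [ 5.1  1.8 -4.7] Frad 0.2 Fcw 5.4 grip 0.257 69.4
2 [ 0.008 -0.007]
4 [ 0.016 -0.014]
6 [ 0.024 -0.021]
8 [ 0.031 -0.028]
10 [ 0.038 -0.036]
12 [ 0.045 -0.044]
14 [ 0.052 -0.052]
16 [ 0.058 -0.061]
18 [ 0.064 -0.069]
20 [ 0.07  -0.078]
22 [ 0.075 -0.087]
24 [ 0.08  -0.096]
26 [ 0.085 -0.106]
28 [ 0.089 -0.115]
```

Request:
{"name": "move_arm", "arguments": {
  "linear": [
    [0.024,-0.021,0],
    [0.045,-0.044,0],
    [0.064,-0.069,0],
    [0.064,-0.069,0],
    [0.064,-0.069,0]
  ],
  "twist": [0,0,0,0,0],
  "claw": [0.2,0.2,0.2,0.2,0.2]
}}

```text
clock: 20.7
tcp_pos: [560.6, 123.8, 289.2]
eef_rot: [0.498, 3.096, 0.006]
force: [4.1, 4.3, -3.0]
grip_width: 0.266
grasp_force: 69.4
```

```bash
python3 -c "
from h import *
st();plan(128,range(-8,5,1),60.3)"
```

```text
t20.7 pos [560.6 123.8 289.2] r 59.9 ang 124.1 F [ 4.1  4.3 -3. ] Frad 1.3 Fcw 5.8 grip 0.266 69.4
-8 [-0.026  0.033]
-7 [-0.022  0.029]
-6 [-0.019  0.025]
-5 [-0.016  0.021]
-4 [-0.012  0.017]
-3 [-0.009  0.013]
-2 [-0.006  0.009]
-1 [-0.003  0.004]
0 [0. 0.]
1 [ 0.003 -0.004]
2 [ 0.006 -0.009]
3 [ 0.008 -0.013]
4 [ 0.011 -0.018]
```

Request:
{"name": "move_arm", "arguments": {
  "linear": [
    [0.006,-0.009,0],
    [0.006,-0.009,0],
    [0.006,-0.009,0]
  ],
  "twist": [0,0,0],
  "claw": [0.2,0.2,0.2]
}}

```text
clock: 21.0
tcp_pos: [559.2, 122.8, 289.2]
eef_rot: [0.498, 3.096, 0.007]
force: [4.7, 4.3, -3.7]
grip_width: 0.265
grasp_force: 69.4
```

```bash
python3 -c "
from h import *
st()"
```

```text
t21.0 pos [559.2 122.8 289.2] r 59.8 ang 125.7 F [ 4.7  4.3 -3.7] Frad 0.7 Fcw 6.3 grip 0.265 69.4
```

Request:
{"name": "move_arm", "arguments": {
  "linear": [
    [-0.01,0.014,0],
    [-0.022,0.029,0],
    [-0.022,0.029,0],
    [-0.022,0.029,0]
  ],
  "twist": [0,0,0,0],
  "claw": [0.2,0.2,0.2,0.2]
}}

```text
clock: 21.4
tcp_pos: [562.4, 125.1, 288.8]
eef_rot: [0.5, 3.101, 0.001]
force: [0.0, 3.4, 2.1]
grip_width: 0.262
grasp_force: 70.3
```

Request:
{"name": "move_arm", "arguments": {
  "linear": [
    [0,0,0],
    [0,0,0],
    [0,0,0],
    [0,0,0],
    [0,0,0],
    [0,0,-0.1],
    [0,0,-0.25],
    [0,0,-0.5],
    [0,0,-0.6],
    [0,0,-0.6]
  ],
  "twist": [0,0,0,0,0,0,0,0,0,0],
  "claw": [0.5,0.8,1,1,1,1,1,1,1,1]
}}

```text
clock: 22.4
tcp_pos: [564.5, 124.8, 412.5]
eef_rot: [0.5, 3.094, 0.006]
force: [0.1, -0.8, -0.7]
grip_width: 1.001
grasp_force: 0.0
```

```bash
python3 -c "
from h import *
st();c,o=wcam('w9.png')"
```

```text
t22.4 pos [564.5 124.8 412.5] r 58.6 ang 120.3 F [ 0.1 -0.8 -0.7] Frad -0.8 Fcw -0.3 grip 1.001 0.0
```

View pics/w9.png

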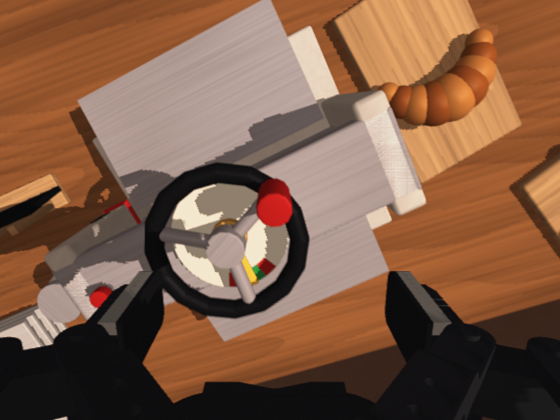

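The fingers are clear of the knob at (274,205), the torque arm is near mid-green at (252,268), and the croissant is in place at (440,90). One last cap check against the closed picture, then I'll hand in.

```bash
python3 -c "
from h import *
import pickle
def cen(c):
    f=c['frame'].astype(int)[125:155,260:280];m=(f[...,0]>130)&(f[...,1]<80)&(f[...,2]<90);v,u=np.nonzero(m);return u.mean()+260,v.min()+125,v.mean()+125,m.sum()
for n in('side','s2'):print(n,cen(pickle.load(open(n+'.pkl','rb'))))
print(cen(read_camera('side')))
for g in (0,10): print(proj(pickle.load(open('side.pkl','rb')),[609,-55,247+g]))
print(close_job())"
```

```text
side (np.float64(269.14285714285717), np.int64(140), np.float64(142.82142857142858), np.int64(28))
s2 (np.float64(268.36842105263156), np.int64(141), np.float64(144.05263157894737), np.int64(38))
(np.float64(268.90909090909093), np.int64(138), np.float64(141.21212121212122), np.int64(33))
[268.77661111 142.39962914]
[268.65044752 138.80442588]
the job is handed in; nothing more can be done
None
```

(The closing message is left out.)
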